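# Sort out the mixed-up covers of three sterilising boxes

## Task

The covers of the three steel sterilising boxes got mixed up: put each cover on the box of its own shape, lying flat, centred and lined up with the rim so that it closes the box all round. To keep them clean, never lay a cover on the bench: the draining tray is the free spot for parking one while you change them over. Leave the boxes, the tube rack, the amber bottle and the tip box where they stand.

Things in the scene. Friction and masses are not known exactly. Their poses are not given: they have to be found in the camera images.
- round_cover: Round flat stainless steel cover, a 3 mm plate of 88 mm diameter, about 0.15 kg. At its centre is a round black knob, 24 mm in diameter, from 13 to 33 mm above the cover's underside, on a 12 mm stem. Origin: centre of the cover's underside; z up. At the start it lies on the oblong box, where it does not belong.
- square_cover: Square flat stainless steel cover, a 3 mm plate of 82 x 82 mm, sides along its x and y, about 0.16 kg. Black bar handle on top at its centre, along its x: 46 mm long, 12 mm wide, 18 to 33 mm above the underside, on two 10 mm posts. Origin: centre of the cover's underside; z up. Fits at any quarter turn. At the start it lies on the round box, where it does not belong.
- oblong_cover: Oblong flat stainless steel cover, a 3 mm plate of 116 mm (along its x) x 66 mm (along its y), about 0.18 kg. Black bar handle on top at its centre, along its x: 46 mm long, 12 mm wide, 18 to 33 mm above the underside, on two 10 mm posts. Origin: centre of the cover's underside; z up. At the start it lies on the square box, where it does not belong.
- round_box: Round open stainless steel box, 75 mm tall to the top of its flat rim; rim 92 mm outside diameter, opening 66 mm; about 0.4 kg. Stands loose on the bench; origin: centre of its underside; z up. 
- square_box: Square open stainless steel box, 60 mm tall to the top of its flat rim; rim 86 x 86 mm outside, opening 62 x 62 mm, sides along its x and y; about 0.4 kg. Stands loose on the bench; origin: centre of its underside; z up. 
- oblong_box: Oblong open stainless steel box, 50 mm tall to the top of its flat rim; rim 120 mm (along its x) x 70 mm (along its y) outside, opening 96 x 46 mm; about 0.42 kg. Stands loose on the bench; origin: centre of its underside; z up. 
- tray: Empty shallow perforated aluminium draining tray, 180 mm (along its x) x 150 mm (along its y) outside, on four short rubber feet; its flat floor is 12 mm and its 3 mm thick rim 24 mm above the bench; 0.7 kg, loose. It is the clean free spot, with room for any one cover. Origin: centre of its underside at bench level; z up.
- tube_rack: Bystander: green tube rack, 60 x 160 mm, 91 mm tall with its white capped tubes, on the far side of the work. Origin: centre of its underside.
- media_bottle: Bystander: amber bottle with a blue cap, 70 mm in diameter, 145 mm tall, on the far side of the work. Origin: centre of its underside.
- tip_box: Bystander: closed dark pipette tip box with a grey lid, 84 x 124 mm, 63 mm tall, on the far side of the work. Origin: centre of its underside.
Things that resemble listed ones, but are neither listed nor needed, are in the scene too. What is shaped like the square_box but pink, purple or turquoise is not meant.

How it is judged (in metres and radians):
At the end, for the whole second after the job is handed in: Each cover lies released and at rest on the box of its own shape: centres within 10 mm, underside within 4 mm of rim height, cover and box level within 0.06 rad, square and oblong covers turned within 0.15 rad of their box (any quarter turn for the square) (horizontal distance between round_cover and round_box below 0.01 m and z of round_cover in the frame of round_box between 0.071 and 0.079 m and angle between each of round_cover, round_box, square_cover, square_box, oblong_cover, oblong_box's own z axis and vertical below 0.06 rad and linear speed of each of round_cover, square_cover, oblong_cover below 0.02 m/s and angular speed of each of round_cover, square_cover, oblong_cover below 0.15 rad/s and horizontal distance between square_cover and square_box below 0.01 m and z of square_cover in the frame of square_box between 0.056 and 0.064 m and horizontal distance between oblong_cover and oblong_box below 0.01 m and z of oblong_cover in the frame of oblong_box between 0.046 and 0.054 m and (angle between the x axis of square_cover and the x axis of square_box, either way round below 0.15 rad or angle between the x axis of square_cover and the y axis of square_box, either way round below 0.15 rad) and angle between the x axis of oblong_cover and the x axis of oblong_box, either way round below 0.15 rad); the robot touches nothing.
It fails at once if a box was shifted by more than 30 mm (distance of any of round_box, square_box, oblong_box from where it was at the start of the episode above 0.03 m).
It fails at once if a cover lay on the bench top (height (world z) of any of round_cover, square_cover, oblong_cover below 0.006 m).
It fails at once if the tube rack was pushed more than 30 mm or knocked over (distance of tube_rack from where it was at the start of the episode above 0.03 m or angle between tube_rack's own z axis and vertical above 0.3 rad).
It fails at once if the amber bottle was pushed more than 30 mm or knocked over (distance of media_bottle from where it was at the start of the episode above 0.03 m or angle between media_bottle's own z axis and vertical above 0.3 rad).
It fails at once if the tip box was pushed more than 30 mm or knocked over (distance of tip_box from where it was at the start of the episode above 0.03 m or angle between tip_box's own z axis and vertical above 0.3 rad).
It also fails if it takes over 112 s, if anything falls off the work surface, if the arm or the gripper's body presses on something with over 40 N, if the wrist force passes 120 N, or if a joint passes its speed limit or range.

## Robot

A 7-joint arm with a two-finger parallel gripper is mounted at the origin on the work surface. World frame = base frame: x ahead of the robot, y to its left, z up, the work surface at z = 0. Lengths are in mm, angles in rad, forces in N, time in s.
With the tool pointing down it reaches from about 400 to 850 mm from the base axis. Payload 4.5 kg.
Tool frame: the origin (TCP) lies at the very end of the fingers, on their centre line; the grasp point (between the pads) lies 19 mm behind it; z points along the fingers, y is the line along which they close (so a half turn about z gives the same grasp; the last joint's range is limited). The gripper opens to 88 mm and grips with 3 to 60 N. Pads are 18 mm wide; open, the fingers measure 123 mm over their backs; the gripper's body (75 mm by 187 mm) begins 45 mm behind the grasp point.
Start: joints at [1.28, 0.689, -0.195, 1.565, 0.157, 0.902, -0.215], TCP at [199.479, -592.336, 238.743] pointing down, gripper open.
Joint ranges: [-3.01, 3.01], [-0.46, 2.08], [-1.47, 1.51], [0.13, 2.56], [-1, 4.14], [0.04, 2.09], [-2.66, 2.66]. Speed limits (rad/s): [2.57, 2.57, 3.14, 3.14, 3.14, 3.14, 3.14].

## Interface

Orientations are given as a unit quaternion [x, y, z, w].
In Python, from rig import ctrl gives the robot as it stands.
- The arm moves only by the shell command python3 -m creep 'ROWS' [FORCE]. ROWS is JSON, a list of rows, each a list of 3 entries, a list of its own where there are three numbers: the shift along the world's x, y, z in units of 30 mm (1.0 is 30 mm), then the turn, a rotation vector about the world's x, y, z in units of 5 degrees (1.0 is 5 degrees), then the finger opening in mm, from 0 to 88.1. A call has 1 to 5 rows; each row shifts and turns the commanded pose from where the row before left it; what a row does not reach is not made up. A row lasts 1/10 s, in which the tool goes at most 50 mm and 8.59 degrees, less where a joint would pass 70% of its speed; a pose out of reach is approached as far as the arm can. A call is refused whole if a number of a shift passes 1 or a number of a turn 1, either way. A call with a gripper value outside its range is refused whole. The fingers move at their own pace and stop on an object; FORCE is the grip in N (left out, the last holds). Time passes only in rows, so rows that do not move let the fingers close. It gives the time, the measured TCP pose, the force, the opening and the grip force at its end, in the units of the state.
- ctrl.state(): the state, without advancing time (a new reading comes with each control period).
- ctrl.read_camera(name): name is "side" or "top"; returns the picture (420x560x3 uint8, blue, green, red); there is no depth.
- ctrl.camera_params(name): a dict with "intrinsics" (3x3 intrinsics, pixels), "rvec" (rotation vector, rad) and "tvec" (3), from world to camera coordinates, as OpenCV has them. Camera axes: x right, y down, z forward; pixel columns grow to the right and rows downward; lengths in mm; the calibration is good to about 2 mm. A picture is of the moment at which its call begins. camera_params takes no time and is no camera call.
- ctrl.job_done(): hands the job in; it is judged then, once.
The state is a dict: "clock": time; "q": joint angles; "joint_vel": joint speeds; "joint_torque": joint torques, N m; "tcp_pos": TCP position; "tcp_rot": TCP orientation; "contact_force": force on the tool from outside, world axes, zero at the start; "moment": the same for the moment, N m; "width": finger opening in mm; "grasp_force": force on a finger pad.
Only numpy, scipy, OpenCV 4.12 (cv2) and the standard library are available. Lean on these libraries where they do the work, as an engineer would, in place of code of your own. Each camera call takes 0.05 s, during which the arm holds its last target. There are 200 camera calls.

## Working session

There is one attempt and no reset: what is moved stays moved. The work goes in short steps, Python scripts to look and compute and a shell command to move; the robot and the scene stay as the last step left them, time stands still between calls to the robot, and variables do not carry over. Pictures are saved under pics/ and viewed, at most 14 in all, crops included, and the job is handed in when it is done.

```bash
ls; mkdir -p pics; python3 - <<'E'
from rig import ctrl
import cv2
s=ctrl.state(); print(s)
for n in("top","side"):
    cv2.imwrite(f"pics/{n}0.png",ctrl.read_camera(n)); print(n,ctrl.camera_params(n))
E
```

```text
pics
{'clock': 0.0, 'q': array([ 1.27982234,  0.6900032 , -0.19455355,  1.56634144,  0.15730959,
        0.90253632, -0.2151016 ]), 'joint_vel': array([-9.44820688e-05, -1.04490383e-03, -2.39918717e-04,  9.88474036e-04,
        4.21656650e-04, -1.56264209e-03, -1.05285259e-03]), 'joint_torque': array([ 4.04234906e-04, -5.27567983e+01, -1.26672953e+00, -1.53433603e+01,
       -5.25527378e-02,  6.51547292e-03,  1.66312129e-04]), 'tcp_pos': array([ 199.19623887, -591.72388763,  237.89976466]), 'tcp_rot': array([ 9.86834118e-01,  1.61732890e-01, -2.13456970e-04, -9.21802395e-04]), 'contact_force': array([ 0.16056626, -1.0456746 ,  0.05259005]), 'moment': array([ 0.05392136, -0.03442939,  0.04976727]), 'grasp_force': 0.0, 'width': 87.8299739385857}
top {'intrinsics': array([[443.8016926 ,   0.        , 282.27105078],
       [  0.        , 443.8016926 , 210.63151352],
       [  0.        ,   0.        ,   1.        ]]), 'rvec': array([ 2.20010026, -2.18810605,  0.08566873]), 'tvec': array([ -25.14688777,  499.19870828, 1026.35873394])}
side {'intrinsics': array([[530.63147028,   0.        , 285.98977561],
       [  0.        , 530.63147028, 212.68286238],
       [  0.        ,   0.        ,   1.        ]]), 'rvec': array([ 0.70517764, -2.64212893,  1.08853262]), 'tvec': array([ 418.91695326,  249.85699397, 1157.72572678])}
```

View pics/top0.png

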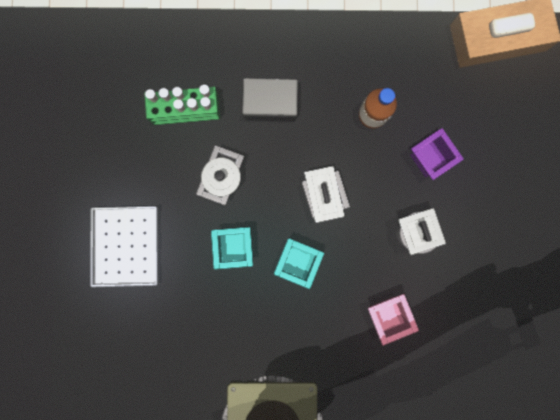

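View pics/side0.png

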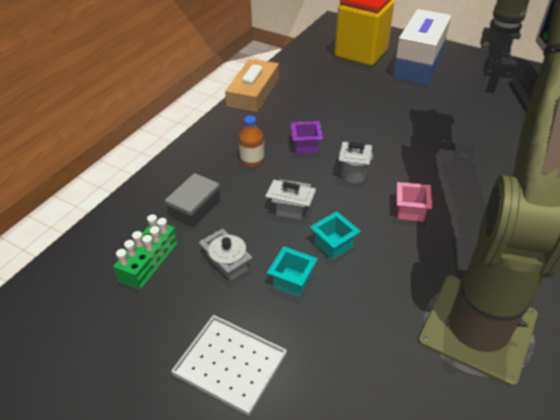

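Top view: round cover on the oblong box (220,177), oblong cover on the square box (325,193), square cover on the round box (422,232), tray (124,246). The purple (437,154), turquoise (232,248), (299,263) and pink (393,319) square boxes are lookalikes by colour. The steel box at (325,193) under the oblong cover is the square_box meant. Enlarged crops to confirm.

```bash
python3 - <<'E'
import cv2,numpy as np
t=cv2.imread("pics/top0.png");s=cv2.imread("pics/side0.png")
a=cv2.resize(t[140:265,190:455],None,fx=3,fy=3,interpolation=cv2.INTER_CUBIC)
b=cv2.resize(s[135:285,195:385],None,fx=4,fy=4,interpolation=cv2.INTER_CUBIC)
cv2.imwrite("pics/c_top.png",a);cv2.imwrite("pics/c_side.png",b)
E
```

```text
(no output)
```

View pics/c_top.png

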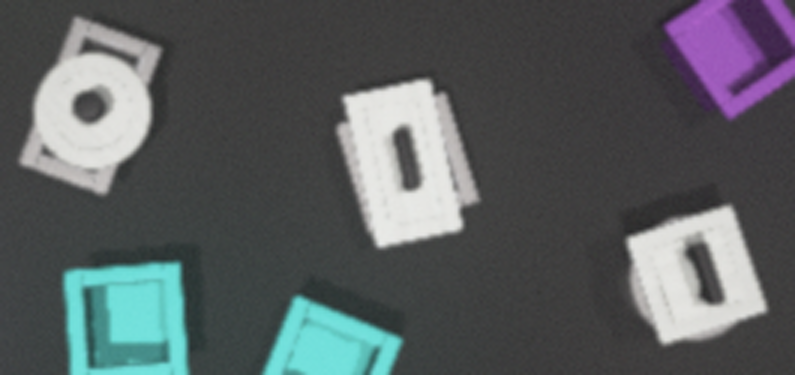

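View pics/c_side.png

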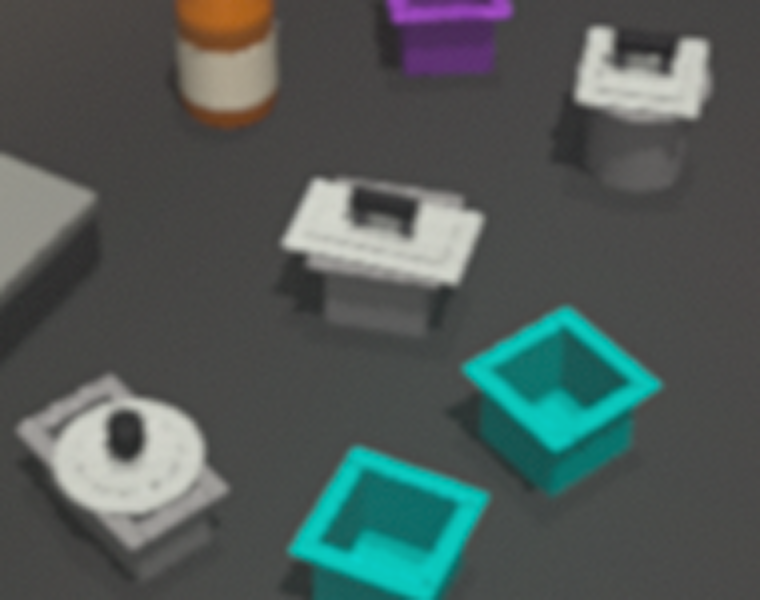

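Confirmed: the two steel covers with bar handles and the knob cover sit as the text says; the lid carriers are all grey steel, none coloured. Now measuring.

```bash
cat > h.py <<'E'
import cv2,numpy as np
from rig import ctrl
C={n:ctrl.camera_params(n) for n in("top","side")}
for c in C.values(): c["R"]=cv2.Rodrigues(c["rvec"])[0]
def ray(n,p):
    c=C[n];d=np.linalg.inv(c["intrinsics"])@[p[0],p[1],1.]
    return -c["R"].T@c["tvec"],c["R"].T@d
def plane(n,p,z):
    o,d=ray(n,p);return (o+d*(z-o[2])/d[2])
def tri(pt,ps):
    P=[C[n]["intrinsics"]@np.c_[C[n]["R"],C[n]["tvec"]] for n in("top","side")]
    X=cv2.triangulatePoints(P[0],P[1],np.float64(pt).reshape(2,1),np.float64(ps).reshape(2,1))[:,0];X=X[:3]/X[3]
    e=[np.linalg.norm(cv2.projectPoints(X,C[n]["rvec"],C[n]["tvec"],C[n]["intrinsics"],None)[0].ravel()-p) for n,p in(("top",pt),("side",ps))]
    return X,max(e)
def blobs(im,box,lo,hi,amin=30,sat=60):
    x0,y0,x1,y1=box;r=im[y0:y1,x0:x1]
    hsv=cv2.cvtColor(r,cv2.COLOR_BGR2HSV)
    m=((hsv[...,2]>=lo)&(hsv[...,2]<=hi)&(hsv[...,1]<sat)).astype(np.uint8)
    cs=cv2.findContours(m,cv2.RETR_EXTERNAL,cv2.CHAIN_APPROX_NONE,offset=(x0,y0))[0]
    return sorted([c for c in cs if cv2.contourArea(c)>=amin],key=cv2.contourArea,reverse=True)
def cen(c):
    h=cv2.convexHull(c);m=cv2.moments(h);return np.array([m["m10"],m["m01"]])/m["m00"]
def worldrect(n,c,z):
    "min-area rectangle of a contour cast on plane z: centre, long, short, yaw of long side (deg)"
    w=np.float32([plane(n,p,z)[:2] for p in c.reshape(-1,2)])
    (cx,cy),(a,b),_=r=cv2.minAreaRect(w);B=cv2.boxPoints(r)
    e=max((B[1]-B[0],B[2]-B[1]),key=np.linalg.norm)
    return np.round([cx,cy,max(a,b),min(a,b),np.degrees(np.arctan2(e[1],e[0]))%180],1)
E
python3 - <<'E'
from h import *
t=cv2.imread("pics/top0.png");s=cv2.imread("pics/side0.png")
T=dict(round=(190,140,260,210),oblong=(295,160,355,230),square=(392,200,450,260),tray=(80,195,170,300))
S=dict(round=(195,225,255,280),oblong=(262,172,322,212),square=(335,138,376,168),tray=(160,305,300,415))
for k in T:
    lo=195 if k!="tray" else 150
    a=blobs(t,T[k],lo,255)[0];b=blobs(s,S[k],lo,255)[0]
    X,e=tri(cen(a),cen(b));print(k,"plate",X.round(1),"err",round(e,1),worldrect("top",a,X[2]),worldrect("side",b,X[2]),cv2.boundingRect(a),cv2.boundingRect(b))
    if k!="tray":
        x,y,w,h=cv2.boundingRect(a);a2=blobs(t,(x+12,y+10,x+w-12,y+h-10),0,100,8)
        x,y,w,h=cv2.boundingRect(b);b2=blobs(s,(x+10,y-4,x+w-10,y+h-4),0,75,8)
        print("  handles",[(cen(c).round(1),cv2.contourArea(c)) for c in a2],[(cen(c).round(1),cv2.contourArea(c)) for c in b2])
        if a2 and b2: X,e=tri(cen(a2[0]),cen(b2[0]));print("  ",X.round(1),round(e,1),worldrect("top",a2[0],X[2]))
E
```

```text
round plate [574.8 119.9  50.3] err 0.4 [574.4 119.3  84.5  83.9  45.7] [575.6 119.8  80.6  79.2  53.3] (202, 158, 38, 38) (209, 236, 36, 26)
  handles [(array([219.5, 175.2]), 65.0)] [(array([226. , 243.3]), 56.5)]
   [575.3 119.6  69.2] 0.4 [573.9 119.2  20.3  20.1   0.8]
oblong plate [ 535.5 -115.4   59.8] err 0.3 [ 535.1 -115.2  114.7   71.3   12.3] [ 536.7 -115.7  111.6   61.1   12.7] (305, 167, 39, 55) (267, 181, 47, 24)
  handles [(array([325.1, 192.4]), 67.0)] [(array([290.4, 186.8]), 66.0), (array([292.6, 178.4]), 45.5)]
   [ 536.8 -116.3   78.2] 0.2 [ 536.3 -116.8   43.2   10.5   12.9]
square plate [ 452.4 -330.7   74.3] err 0.5 [ 451.2 -330.8   81.6   81.4   18.6] [ 453.  -330.4   77.1   75.    18.2] (400, 209, 45, 45) (340, 143, 31, 20)
  handles [(array([424.3, 230.8]), 97.5)] [(array([354.9, 144.3]), 85.0)]
   [ 453.4 -326.   106.5] 0.8 [ 451.5 -326.4   43.2   14.4   17.7]
tray plate [414.7 347.2  16.5] err 0.4 [414.6 346.5 183.1 151.4   1.7] [418.9 343.1 183.9 153.9   1.6] (91, 207, 66, 80) (172, 315, 114, 98)
```

Heights from both views (50, 60, 75 mm undersides) agree with the text. Plan: square → tray, round → round box, oblong → oblong box, square → square box.

```bash
python3 -m creep '[[[0.94,0.97,0],[0,0,0],44],[[0.94,0.97,0],[0,0,0],44],[[0.94,0.97,0],[0,0,0],44],[[0.94,0.97,0],[0,0,0],44],[[0.94,0.97,0],[0,0,0],44]]' 25 && python3 -m creep '[[[0.94,0.97,0],[0,0,0],44],[[0.94,0.97,-0.5],[0,0,0],44],[[0.94,0.97,-0.8],[0,0,0],44],[[0.93,0.95,-0.8],[0,0,0],44],[[0,0,0],[0,0,0],44]]'
```

```text
clock: 0.6
tcp_pos: [341.2, -445.4, 238.5]
tcp_rot: [0.987, 0.162, -0.0, -0.0]
contact_force: [0.6, 0.4, 0.4]
width: 50.5
grasp_force: 0.0
clock: 1.1
tcp_pos: [456.6, -323.3, 172.8]
tcp_rot: [0.986, 0.167, 0.0, -0.004]
contact_force: [-0.2, 0.7, -0.2]
width: 44.0
grasp_force: 0.0
```

```bash
python3 -m creep '[[[0,0,-0.8],[0,0,0],44],[[0,0,0],[0,0,0],44],[[0,0,0],[0,0,0],44]]'
```

```text
clock: 1.4
tcp_pos: [452.2, -331.5, 151.7]
tcp_rot: [0.987, 0.161, -0.001, -0.0]
contact_force: [-0.1, -0.8, -0.2]
width: 44.1
grasp_force: 0.0
```

```bash
python3 -m creep '[[[0,0.03,-0.8],[0,0,0],44],[[0,0,-0.8],[0,0,0],44],[[0,0,-0.4],[0,0,0],44],[[0,0,-0.25],[0,0,0],44],[[0,0,0],[0,0,0],44]]' && python3 -m creep '[[[0,0,0],[0,0,0],5],[[0,0,0],[0,0,0],5],[[0,0,0],[0,0,0],5],[[0,0,0],[0,0,0],5],[[0,0,0],[0,0,0],5]]' 25
```

```text
clock: 1.9
tcp_pos: [452.8, -330.4, 84.2]
tcp_rot: [0.987, 0.161, -0.0, -0.0]
contact_force: [-0.4, 0.3, 0.2]
width: 44.1
grasp_force: 0.0
clock: 2.4
tcp_pos: [453.2, -330.2, 84.7]
tcp_rot: [0.987, 0.162, 0.0, 0.0]
contact_force: [-0.3, -0.1, 2.9]
width: 11.8
grasp_force: 25.0
```

```bash
python3 -m creep '[[[0,0,0],[0,0,0],5],[[0,0,0.2],[0,0,0],5],[[0,0,0.5],[0,0,0],5],[[0,0,0.8],[0,0,0],5],[[0,0,0.8],[0,0,0],5]]' && python3 -m creep '[[[0,0,0.5],[0,0,0],5],[[0,0,0.3],[0,0,0],5],[[0,0,0],[0,0,0],5],[[0,0,0],[0,0,0],5]]'
python3 - <<'E'
from h import *
cv2.imwrite("pics/side1.png",ctrl.read_camera("side")[100:250,260:450].repeat(3,0).repeat(3,1))
E
```

```text
clock: 2.9
tcp_pos: [452.4, -329.8, 153.7]
tcp_rot: [0.987, 0.162, -0.001, -0.0]
contact_force: [0.4, -0.7, -1.5]
width: 11.6
grasp_force: 25.0
clock: 3.3
tcp_pos: [452.5, -329.9, 176.7]
tcp_rot: [0.987, 0.162, -0.0, -0.0]
contact_force: [-0.4, -0.0, -2.1]
width: 11.6
grasp_force: 25.0
```

```bash
python3 -m creep '[[[-0.06,0.5,0],[0,0,0],5],[[-0.06,0.9,0],[0,0,0],5],[[-0.06,1,0],[0,0,0],5],[[-0.06,1,0],[0,0,0],5],[[-0.06,1,0],[0,0,0],5]]' && python3 -m creep '[[[-0.06,1,0],[0,0,0],5],[[-0.06,1,0],[0,0,0],5],[[-0.06,1,0],[0,0,0],5],[[-0.06,1,0],[0,0,0],5],[[-0.06,1,0],[0,0,0],5]]' && python3 -m creep '[[[-0.06,1,0],[0,0,0],5],[[-0.06,1,0],[0,0,0],5],[[-0.06,1,0],[0,0,0],5],[[-0.06,1,0],[0,0,0],5],[[-0.06,1,0],[0,0,0],5]]' && python3 -m creep '[[[-0.06,1,0],[0,0,0],5],[[-0.06,1,0],[0,0,0],5],[[-0.06,1,0],[0,0,0],5],[[-0.06,1,0],[0,0,0],5],[[-0.06,1,0],[0,0,0],5]]' && python3 -m creep '[[[-0.05,1,0],[0,0,0],5],[[0,0.9,0],[0,0,0],5],[[0,0.3,0],[0,0,0],5],[[0,0,0],[0,0,0],5],[[0,0,0],[0,0,0],5]]'
```

```text
clock: 3.85
tcp_pos: [443.3, -196.8, 176.4]
tcp_rot: [0.987, 0.162, -0.001, -0.0]
contact_force: [0.5, 0.3, -2.0]
width: 11.6
grasp_force: 25.0
clock: 4.35
tcp_pos: [434.4, -46.9, 176.5]
tcp_rot: [0.987, 0.162, -0.001, -0.0]
contact_force: [1.1, 0.7, -1.1]
width: 11.9
grasp_force: 25.0
clock: 4.85
tcp_pos: [425.4, 103.0, 176.5]
tcp_rot: [0.987, 0.162, -0.001, 0.0]
contact_force: [-0.5, 0.3, -1.3]
width: 11.7
grasp_force: 25.0
clock: 5.35
tcp_pos: [416.3, 252.9, 176.4]
tcp_rot: [0.987, 0.162, -0.001, 0.001]
contact_force: [1.2, 0.8, -0.9]
width: 11.7
grasp_force: 25.0
clock: 5.85
tcp_pos: [415.4, 315.8, 176.8]
tcp_rot: [0.987, 0.161, -0.001, 0.001]
contact_force: [0.4, -0.1, -0.1]
width: 11.6
grasp_force: 25.0
```

View pics/side1.png

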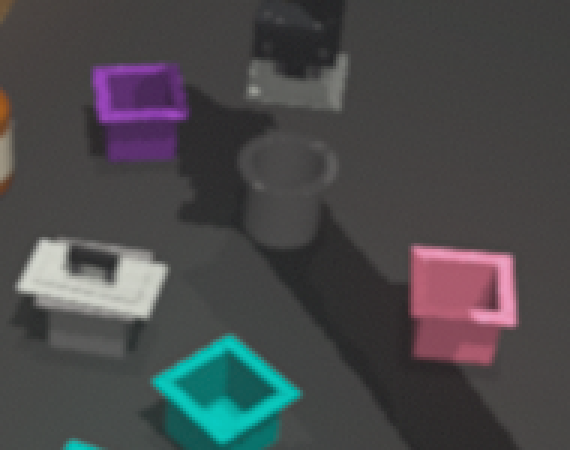

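```bash
python3 -m creep '[[[0,0.8,-0.5],[0,0,0],5],[[0,0.2,-1],[0,0,0],5],[[0,0,-1],[0,0,0],5],[[0,0,-1],[0,0,0],5],[[0,0,-0.8],[0,0,0],5]]' && python3 -m creep '[[[0,0,-0.4],[0,0,0],5],[[0,0,-0.15],[0,0,0],5],[[0,0,-0.1],[0,0,0],5],[[0,0,-0.05],[0,0,0],5],[[0,0,0],[0,0,0],5]]'
```

```text
clock: 6.35
tcp_pos: [415.7, 345.1, 46.8]
tcp_rot: [0.987, 0.16, -0.001, 0.001]
contact_force: [0.7, -0.5, -1.9]
width: 11.6
grasp_force: 25.0
clock: 6.85
tcp_pos: [415.9, 348.1, 28.0]
tcp_rot: [0.987, 0.162, 0.001, -0.0]
contact_force: [-0.3, 0.1, -0.8]
width: 11.9
grasp_force: 25.0
```

```bash
python3 -m creep '[[[0,0,-0.1],[0,0,0],5],[[0,0,-0.06],[0,0,0],5],[[0,0,-0.05],[0,0,0],5],[[0,0,0],[0,0,0],5]]'
```

```text
clock: 7.25
tcp_pos: [415.6, 348.0, 21.6]
tcp_rot: [0.987, 0.162, 0.0, -0.0]
contact_force: [-0.9, -1.2, 5.5]
width: 11.8
grasp_force: 25.0
```

```bash
python3 -m creep '[[[0,0,0],[0,0,0],60],[[0,0,0],[0,0,0],60],[[0,0,0],[0,0,0],60],[[0,0,0.3],[0,0,0],60],[[0,0,0.8],[0,0,0],60]]' && python3 -m creep '[[[0,0,1],[0,0,0],60],[[0,0,1],[0,0,0],60],[[0,0,1],[0,0,0],60],[[0,0,0.7],[0,0,0],60],[[0.66,-0.95,0],[0,0,0],60]]' && python3 -m creep '[[[0.66,-0.95,0],[0,0,0],60],[[0.66,-0.95,0],[0,0,0],60],[[0.66,-0.95,0],[0,0,0],60],[[0.66,-0.95,0],[0,0,0],60],[[0.66,-0.95,0],[0,0,0],60]]' && python3 -m creep '[[[0.66,-0.95,0],[0,0,0],60],[[0.66,-0.95,0],[0,0,0],60],[[0,0,0],[0,0,0],60],[[0,0,0],[0,0,0],60]]'
```

```text
clock: 7.75
tcp_pos: [414.4, 347.0, 53.2]
tcp_rot: [0.987, 0.162, -0.002, 0.001]
contact_force: [0.5, 0.2, -0.0]
width: 49.8
grasp_force: 0.0
clock: 8.25
tcp_pos: [434.0, 325.4, 168.3]
tcp_rot: [0.986, 0.166, 0.002, -0.004]
contact_force: [1.1, 0.0, 0.6]
width: 59.6
grasp_force: 0.0
clock: 8.75
tcp_pos: [534.9, 175.5, 165.6]
tcp_rot: [0.987, 0.162, 0.0, 0.0]
contact_force: [-0.0, 0.1, 0.7]
width: 60.0
grasp_force: 0.0
clock: 9.15
tcp_pos: [573.9, 119.1, 165.3]
tcp_rot: [0.987, 0.161, 0.0, 0.0]
contact_force: [-0.2, 1.1, -0.1]
width: 60.2
grasp_force: 0.0
```

```bash
python3 -m creep '[[[0.03,0.02,-1],[0,0,0],60],[[0,0,-1],[0,0,0],60],[[0,0,-0.8],[0,0,0],60],[[0,0,-0.5],[0,0,0],60],[[0,0,-0.28],[0,0,0],60]]' && python3 -m creep '[[[0,0,0],[0,0,0],10],[[0,0,0],[0,0,0],10],[[0,0,0],[0,0,0],10],[[0,0,0],[0,0,0],10],[[0,0,0],[0,0,0],10]]' 25 && python3 -m creep '[[[0,0,0.2],[0,0,0],10],[[0,0,0.5],[0,0,0],10],[[0,0,1],[0,0,0],10],[[0,0,1],[0,0,0],10],[[0,0,1],[0,0,0],10]]' && python3 -m creep '[[[0,0,0.6],[0,0,0],10],[[0,0,0],[0,0,0],10],[[0,0,0],[0,0,0],10]]'
```

```text
clock: 9.65
tcp_pos: [573.6, 121.8, 56.5]
tcp_rot: [0.987, 0.163, -0.001, -0.0]
contact_force: [-0.5, 0.8, 0.3]
width: 60.0
grasp_force: 0.0
clock: 10.15
tcp_pos: [575.3, 120.3, 58.3]
tcp_rot: [0.987, 0.162, 0.001, 0.0]
contact_force: [0.3, 0.1, 2.6]
width: 23.2
grasp_force: 25.0
clock: 10.65
tcp_pos: [574.5, 120.4, 170.6]
tcp_rot: [0.987, 0.162, 0.0, -0.0]
contact_force: [1.0, 0.1, -0.9]
width: 23.2
grasp_force: 25.0
clock: 10.95
tcp_pos: [574.5, 120.5, 186.9]
tcp_rot: [0.987, 0.162, 0.0, -0.0]
contact_force: [-0.5, -0.0, -2.2]
width: 23.2
grasp_force: 25.0
```

```bash
python3 - <<'E'
from h import *
t=ctrl.read_camera("top");s=ctrl.read_camera("side")
cv2.imwrite("pics/top2.png",t);cv2.imwrite("pics/side2.png",s)
f=lambda i,x,y,w,h,k:cv2.resize(i[y:y+h,x:x+w],None,fx=k,fy=k,interpolation=cv2.INTER_CUBIC)
a=np.vstack([np.hstack([f(t,385,195,70,70,5),f(s,325,130,70,70,5)]),f(t,80,130,210,60,700/210)])
cv2.imwrite("pics/c2.png",a[:600]);print(a.shape)
E
```

```text
(550, 700, 3)
```

View pics/c2.png

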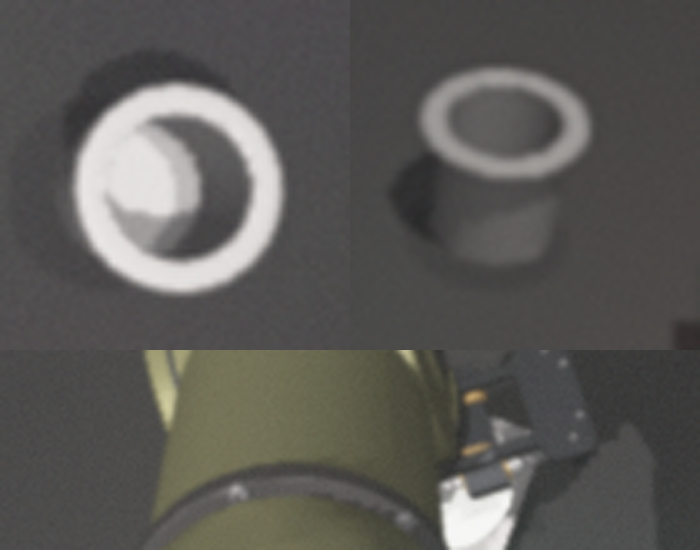

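The round box rim is clean in both views: top centre about (421,233), side about (426,155 → crop 505,122). Fitting ellipses.

```bash
python3 - <<'E'
from h import *
t=cv2.imread("pics/top2.png");s=cv2.imread("pics/side2.png")
a=blobs(t,(385,195,455,265),140,255)[0]
for th in(100,110,120):
    b=blobs(s,(325,130,395,200),th,255)
    ea=cv2.fitEllipse(cv2.convexHull(a));eb=cv2.fitEllipse(cv2.convexHull(b[0]))
    X,e=tri(ea[0],eb[0]);print(X.round(1),round(e,2),worldrect("top",a,X[2]),worldrect("side",b[0],X[2]),plane("top",ea[0],75).round(1),plane("side",eb[0],75).round(1))
print({k:np.round(v,1) for k,v in ctrl.state().items() if k in("clock","tcp_pos")})
E
```

```text
[ 449.8 -328.9   71.4] 0.33 [ 448.9 -329.9   91.9   91.2   90.3] [ 451.6 -330.    95.9   92.2   83. ] [ 449. -328.   75.] [ 448.6 -324.3   75. ]
[ 449.9 -329.    70.9] 0.4 [ 448.9 -330.    91.9   91.3   90.3] [ 450.6 -330.2   93.1   90.4  149.3] [ 449. -328.   75.] [ 448.6 -323.8   75. ]
[ 449.9 -328.8   71.4] 0.37 [ 448.9 -329.9   91.9   91.2   90.3] [ 451.4 -329.9   91.2   87.6   29.8] [ 449. -328.   75.] [ 448.7 -324.2   75. ]
{'clock': np.float64(11.0), 'tcp_pos': array([573.7, 120.3, 185.5])}
```

```bash
python3 -m creep '[[[-0.2,-0.5,0],[0,0,0],10],[[-0.28,-0.97,0],[0,0,0],10],[[-0.28,-1,0],[0,0,0],10],[[-0.28,-1,0],[0,0,0],10],[[-0.28,-1,0],[0,0,0],10]]' && python3 -m creep '[[[-0.28,-1,0],[0,0,0],10],[[-0.28,-1,0],[0,0,0],10],[[-0.28,-1,0],[0,0,0],10],[[-0.28,-1,0],[0,0,0],10],[[-0.28,-1,0],[0,0,0],10]]' && python3 -m creep '[[[-0.28,-1,0],[0,0,0],10],[[-0.28,-1,0],[0,0,0],10],[[-0.28,-1,0],[0,0,0],10],[[-0.28,-1,0],[0,0,0],10],[[-0.33,-1,0],[0,0,0],10]]' && python3 -m creep '[[[0,-0.5,-0.5],[0,0,0],10],[[0,0,-0.7],[0,0,0],10],[[0,0,-0.8],[0,0,0],10],[[0,0,-0.5],[0,0,0],10],[[0,0,0],[0,0,0],10]]'
```

```text
clock: 11.55
tcp_pos: [533.4, -16.2, 185.7]
tcp_rot: [0.987, 0.161, -0.001, 0.0]
contact_force: [-0.6, 0.4, -1.7]
width: 23.2
grasp_force: 25.0
clock: 12.05
tcp_pos: [491.0, -165.8, 185.7]
tcp_rot: [0.987, 0.161, -0.001, -0.0]
contact_force: [0.6, -0.7, -1.2]
width: 23.3
grasp_force: 25.0
clock: 12.55
tcp_pos: [447.5, -315.3, 185.6]
tcp_rot: [0.987, 0.161, -0.001, -0.0]
contact_force: [1.2, 0.8, -2.6]
width: 22.9
grasp_force: 25.0
clock: 13.05
tcp_pos: [446.5, -328.1, 108.9]
tcp_rot: [0.987, 0.161, -0.003, -0.002]
contact_force: [-1.1, 0.2, -2.1]
width: 22.9
grasp_force: 25.0
```

```bash
python3 -m creep '[[[0.06,0,-0.4],[0,0,0],10],[[0,0,-0.2],[0,0,0],10],[[0,0,-0.1],[0,0,0],10],[[0,0,0],[0,0,0],10],[[0,0,0],[0,0,0],10]]'
```

```text
clock: 13.55
tcp_pos: [451.7, -328.8, 90.8]
tcp_rot: [0.987, 0.162, 0.0, 0.0]
contact_force: [0.5, 0.5, -0.9]
width: 23.0
grasp_force: 25.0
```

```bash
python3 -m creep '[[[0,0,-0.1],[0,0,0],10],[[0,0,-0.06],[0,0,0],10],[[0,0,0],[0,0,0],10]]'; python3 -m creep '[[[0,0,-0.05],[0,0,0],10],[[0,0,-0.04],[0,0,0],10],[[0,0,0],[0,0,0],10]]'
```

```text
clock: 13.85
tcp_pos: [451.4, -328.6, 85.6]
tcp_rot: [0.987, 0.162, -0.0, -0.0]
contact_force: [-0.8, -0.1, -2.0]
width: 23.1
grasp_force: 25.0
clock: 14.15
tcp_pos: [451.5, -328.7, 83.3]
tcp_rot: [0.987, 0.162, 0.0, 0.0]
contact_force: [-0.8, 0.0, 0.5]
width: 23.1
grasp_force: 25.0
```

```bash
python3 -m creep '[[[0,0,0],[0,0,0],60],[[0,0,0],[0,0,0],60],[[0,0,0],[0,0,0],60],[[0,0,0],[0,0,0],60],[[0,0,0.3],[0,0,0],60]]' && python3 -m creep '[[[0,0,0.8],[0,0,0],60],[[0,0,1],[0,0,0],60],[[0,0,0.8],[0,0,0],50],[[0.35,0.9,0],[0,0,-0.62],50],[[0.35,0.9,0],[0,0,-0.62],50]]' && python3 -m creep '[[[0.35,0.9,0],[0,0,0],50],[[0.35,0.9,0],[0,0,0],50],[[0.35,0.9,0],[0,0,0],50],[[0.35,0.9,0],[0,0,0],50],[[0.35,0.9,0],[0,0,0],50]]' && python3 -m creep '[[[0.35,0.8,0],[0,0,0],50],[[0,0,-0.4],[0,0,0],50],[[0,0,-0.4],[0,0,0],50],[[0,0,0],[0,0,0],50],[[0,0,0],[0,0,0],50]]'
```

```text
clock: 14.65
tcp_pos: [450.8, -328.2, 91.5]
tcp_rot: [0.987, 0.162, -0.001, -0.001]
contact_force: [0.0, 0.5, 0.2]
width: 59.1
grasp_force: 0.0
clock: 15.15
tcp_pos: [472.9, -275.4, 171.7]
tcp_rot: [0.994, 0.106, 0.001, 0.001]
contact_force: [0.2, 0.1, 0.3]
width: 50.2
grasp_force: 0.0
clock: 15.65
tcp_pos: [525.4, -138.5, 170.8]
tcp_rot: [0.994, 0.108, 0.0, 0.0]
contact_force: [-0.2, -0.6, -0.3]
width: 50.1
grasp_force: 0.0
clock: 16.15
tcp_pos: [534.4, -117.4, 145.6]
tcp_rot: [0.994, 0.107, -0.001, 0.0]
contact_force: [-0.1, 0.7, -0.2]
width: 50.0
grasp_force: 0.0
```

```bash
python3 -m creep '[[[0.04,0.05,-0.9],[0,0,0],50],[[0,0,-0.8],[0,0,0],50],[[0,0,-0.5],[0,0,0],50],[[0,0,-0.35],[0,0,0],50],[[0,0,0],[0,0,0],50]]' && python3 -m creep '[[[0,0,0],[0,0,0],5],[[0,0,0],[0,0,0],5],[[0,0,0],[0,0,0],5],[[0,0,0],[0,0,0],5],[[0,0,0],[0,0,0],5]]' 25 && python3 -m creep '[[[0,0,0.2],[0,0,0],5],[[0,0,0.5],[0,0,0],5],[[0,0,1],[0,0,0],5],[[0,0,1],[0,0,0],5],[[0,0,0.7],[0,0,0],5]]' && python3 -m creep '[[[0,0,0.2],[0,0,0],5],[[0,0,0],[0,0,0],5],[[0,0,0],[0,0,0],5]]'
python3 - <<'E'
from h import *
t=ctrl.read_camera("top");s=ctrl.read_camera("side")
cv2.imwrite("pics/top3.png",t);cv2.imwrite("pics/side3.png",s)
f=lambda i,x,y,w,h,k:cv2.resize(i[y:y+h,x:x+w],None,fx=k,fy=k,interpolation=cv2.INTER_CUBIC)
cv2.imwrite("pics/c3.png",np.hstack([f(t,180,130,100,150,4),f(s,190,150,100,150,4)]))
E
```

```text
clock: 16.65
tcp_pos: [535.9, -114.8, 68.7]
tcp_rot: [0.994, 0.107, -0.001, -0.0]
contact_force: [-0.6, 0.1, 0.2]
width: 50.2
grasp_force: 0.0
clock: 17.15
tcp_pos: [537.0, -114.2, 69.9]
tcp_rot: [0.994, 0.108, 0.0, 0.0]
contact_force: [0.2, -0.1, 1.0]
width: 12.4
grasp_force: 0.8
clock: 17.65
tcp_pos: [537.0, -114.2, 173.6]
tcp_rot: [0.994, 0.108, 0.001, 0.0]
contact_force: [0.5, 1.1, -1.3]
width: 11.7
grasp_force: 25.0
clock: 17.95
tcp_pos: [535.9, -113.9, 176.6]
tcp_rot: [0.994, 0.108, -0.001, -0.0]
contact_force: [1.2, -0.6, -1.9]
width: 11.5
grasp_force: 25.0
```

View pics/c3.png

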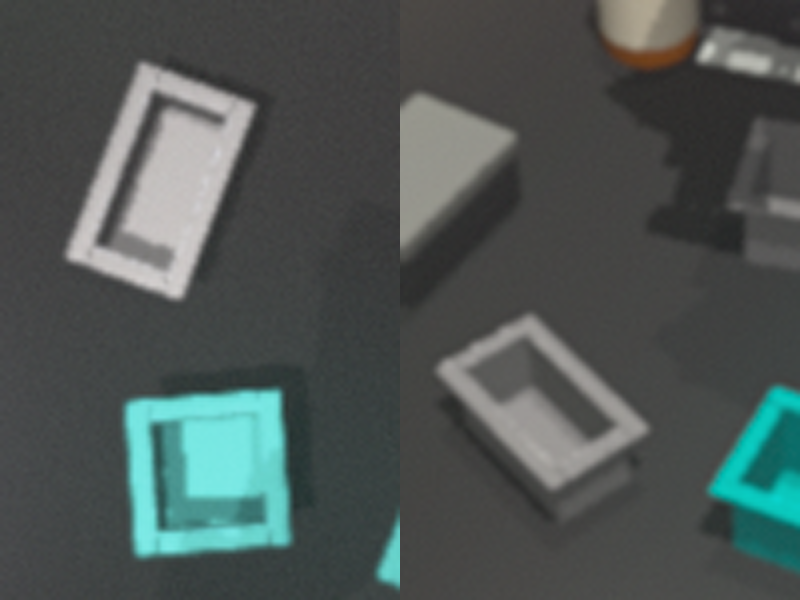

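View pics/side3.png

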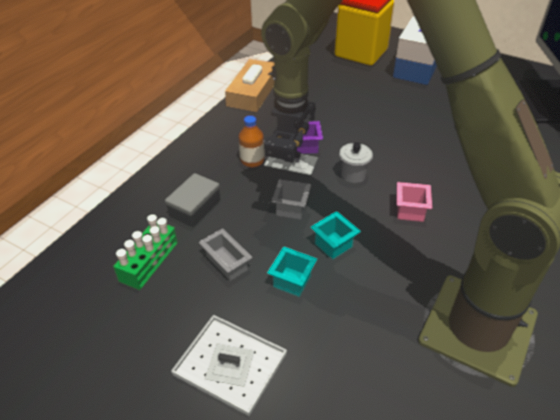

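Round cover sits on the round box (356,156), the oblong cover hangs from the gripper, the oblong box is bare (226,254) and the square cover lies in the tray (231,365).

```bash
python3 - <<'E'
from h import *
t=cv2.imread("pics/top3.png");s=cv2.imread("pics/side3.png")
a=blobs(t,(190,140,250,210),130,255)[0]
b=blobs(s,(195,225,256,285),115,255)[0]
X,e=tri(cen(a),cen(b));print("oblong box centroid",X.round(1),round(e,2))
qt=cv2.boxPoints(cv2.minAreaRect(a))
print(worldrect("top",a,50),worldrect("side",b,50),cv2.boundingRect(a),cv2.boundingRect(b))
# corners in both views by quad approximation of hull
for n,c in(("top",a),("side",b)):
    q=cv2.approxPolyN(cv2.convexHull(c),4,ensure_convex=True).reshape(-1,2)
    w=np.array([plane(n,p,50)[:2] for p in q]);print(n,q.tolist(),w.round(0).tolist(),w.mean(0).round(1))
# round check
a=blobs(t,(385,195,455,265),195,255)[0];b=blobs(s,(330,138,380,178),150,255)[0]
X,e=tri(cen(a),cen(b));print("round cover",X.round(1),round(e,2))
E
```

```text
oblong box centroid [578.6 122.3  47.1] 0.21
[578.1 121.6 120.6  70.8 159.8] [579.4 123.1 122.3  70.  160.4] (197, 146, 46, 59) (199, 229, 53, 43)
top [[243, 156], [225, 205], [195, 194], [215, 145]] [[622.0, 69.0], [509.0, 108.0], [534.0, 177.0], [647.0, 133.0]] [578.  121.6]
side [[252, 257], [228, 272], [197, 241], [222, 228]] [[510.0, 111.0], [534.0, 176.0], [651.0, 135.0], [624.0, 70.0]] [579.7 123.1]
round cover [ 465.3 -370.4   39.1] 0.59
```

```bash
python3 -m creep '[[[0.16,0.5,0],[0,0,-0.5],5],[[0.16,0.9,0],[0,0,-0.8],5],[[0.16,0.9,0],[0,0,-0.8],5],[[0.16,0.9,0],[0,0,-0.8],5],[[0.16,0.9,0],[0,0,-0.8],5]]' && python3 -m creep '[[[0.16,0.9,0],[0,0,-0.8],5],[[0.16,0.9,0],[0,0,-0.8],5],[[0.16,0.9,0],[0,0,-0.8],5],[[0.15,0.9,0],[0,0,-0.36],5],[[0,0.16,-0.3],[0,0,0],5]]' && python3 -m creep '[[[0,0,-0.8],[0,0,0],5],[[0,0,-0.8],[0,0,0],5],[[0,0,-0.5],[0,0,0],5],[[0,0,0],[0,0,0],5],[[0,0,0],[0,0,0],5]]'
python3 - <<'E'
from h import *
t=ctrl.read_camera("top");s=ctrl.read_camera("side");cv2.imwrite("pics/top4.png",t);cv2.imwrite("pics/side4.png",s)
for lo in(140,170,195):
  a=blobs(t,(385,195,455,265),lo,255)[0];b=blobs(s,(330,138,380,178),lo-25,255)[0]
  X,e=tri(cen(a),cen(b));print("round cover",X.round(1),round(e,2),cv2.boundingRect(a),cv2.boundingRect(b))
E
```

```text
clock: 18.55
tcp_pos: [560.1, 9.9, 176.4]
tcp_rot: [0.999, -0.055, -0.001, 0.0]
contact_force: [0.1, -0.1, -2.3]
width: 11.5
grasp_force: 25.0
clock: 19.05
tcp_pos: [580.1, 127.0, 167.9]
tcp_rot: [0.985, -0.17, 0.0, -0.002]
contact_force: [-0.7, 0.3, -2.1]
width: 11.7
grasp_force: 25.0
clock: 19.55
tcp_pos: [579.2, 120.7, 104.9]
tcp_rot: [0.985, -0.173, -0.001, 0.001]
contact_force: [0.1, -0.4, -0.9]
width: 11.7
grasp_force: 25.0
round cover [ 449.9 -329.    72.9] 0.46 (400, 212, 42, 42) (339, 143, 34, 23)
round cover [ 450.2 -328.9   73.9] 0.35 (400, 212, 42, 41) (340, 144, 32, 20)
round cover [ 450.  -328.7   75.1] 0.31 (401, 212, 40, 41) (340, 144, 32, 19)
```

```bash
python3 -m creep '[[[0,0.04,-0.7],[0,0,0],5],[[0,0,-0.4],[0,0,0],5],[[0,0,-0.2],[0,0,0],5],[[0,0,0],[0,0,0],5]]' && python3 -m creep '[[[0,0,-0.1],[0,0,0],5],[[0,0,-0.05],[0,0,0],5],[[0,0,0],[0,0,0],5]]'
```

```text
clock: 20.05
tcp_pos: [579.1, 122.7, 66.0]
tcp_rot: [0.985, -0.173, -0.001, 0.0]
contact_force: [-0.5, 0.1, -0.5]
width: 11.6
grasp_force: 25.0
clock: 20.35
tcp_pos: [579.7, 122.9, 62.2]
tcp_rot: [0.985, -0.173, 0.0, -0.0]
contact_force: [0.4, 0.7, -1.2]
width: 11.8
grasp_force: 25.0
```

```bash
python3 -m creep '[[[0,0,-0.06],[0,0,0],5],[[0,0,-0.04],[0,0,0],5],[[0,0,0],[0,0,0],5]]'
```

```text
clock: 20.65
tcp_pos: [579.8, 122.9, 59.9]
tcp_rot: [0.985, -0.173, 0.0, -0.0]
contact_force: [-1.1, 0.5, 5.1]
width: 11.7
grasp_force: 25.0
```

```bash
python3 -m creep '[[[0,0,0],[0,0,0],50],[[0,0,0],[0,0,0],50],[[0,0,0],[0,0,0],50],[[0,0,0],[0,0,0],50],[[0,0,0.3],[0,0,0],50]]' && python3 -m creep '[[[0,0,0.8],[0,0,0],50],[[0,0,1],[0,0,0],50],[[0,0,1],[0,0,0],50],[[0,0,0.4],[0,0,0],50],[[-0.55,0.75,0],[0,0,0.77],50]]' && python3 -m creep '[[[-0.55,0.75,0],[0,0,0.77],50],[[-0.55,0.75,0],[0,0,0.77],50],[[-0.55,0.75,0],[0,0,0.77],50],[[-0.55,0.75,0],[0,0,0.77],50],[[-0.55,0.75,0],[0,0,0.77],50]]' && python3 -m creep '[[[-0.55,0.75,0],[0,0,0.77],50],[[-0.55,0.75,0],[0,0,0.77],50],[[-0.55,0.75,0],[0,0,0.77],50],[[-0.54,0.75,0],[0,0,0.77],50],[[0,0,0],[0,0,0],50]]'
python3 - <<'E'
from h import *
t=ctrl.read_camera("top");s=ctrl.read_camera("side");cv2.imwrite("pics/top5.png",t);cv2.imwrite("pics/side5.png",s)
f=lambda i,x,y,w,h,k:cv2.resize(i[y:y+h,x:x+w],None,fx=k,fy=k,interpolation=cv2.INTER_CUBIC)
cv2.imwrite("pics/c5.png",np.vstack([np.hstack([f(t,290,160,75,75,4),f(s,255,160,75,75,4)]),np.hstack([f(t,190,140,75,75,4),f(s,190,220,75,75,4)])]))
E
```

```text
clock: 21.15
tcp_pos: [578.7, 122.7, 67.3]
tcp_rot: [0.985, -0.173, -0.001, 0.0]
contact_force: [0.6, -0.7, 0.2]
width: 49.4
grasp_force: 0.0
clock: 21.65
tcp_pos: [566.7, 141.6, 166.6]
tcp_rot: [0.99, -0.142, 0.004, 0.0]
contact_force: [0.2, 0.5, -0.4]
width: 49.8
grasp_force: 0.0
clock: 22.15
tcp_pos: [479.6, 258.6, 163.7]
tcp_rot: [1.0, 0.029, -0.0, 0.0]
contact_force: [-0.2, 0.5, 0.1]
width: 50.4
grasp_force: 0.0
clock: 22.65
tcp_pos: [411.4, 352.0, 163.6]
tcp_rot: [0.986, 0.166, -0.001, -0.001]
contact_force: [-0.7, -0.0, 0.2]
width: 50.2
grasp_force: 0.0
```

View pics/c5.png

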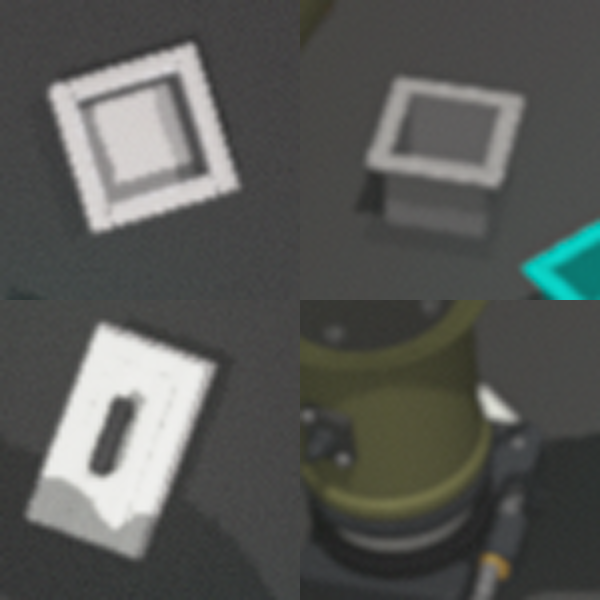

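The square steel box is bare (top about 326,195; side about 366,192 in full-image terms crop centre) and the oblong cover lies on the oblong box. Measuring both, and the tray cover pose from earlier pictures.

```bash
python3 - <<'E'
from h import *
t=cv2.imread("pics/top5.png");s=cv2.imread("pics/side5.png")
a=blobs(t,(295,165,358,228),130,255)[0]
for th in(105,115,125):
  b=blobs(s,(262,172,325,212),th,255)[0]
  X,e=tri(cen(a),cen(b));print("square box",X.round(1),round(e,2),worldrect("top",a,60),worldrect("side",b,60))
a=blobs(t,(190,140,250,210),130,255)[0];print("oblong cover",worldrect("top",a,53))
t=cv2.imread("pics/top3.png");s=cv2.imread("pics/side3.png")
# square cover in tray: handle dark blob
a=blobs(t,(100,215,150,280),0,110,25);b=blobs(s,(205,340,258,390),0,90,25)
for c in a:print("handle top",cen(c).round(1),cv2.contourArea(c),worldrect("top",c,40))
for c in b:print("handle side",cen(c).round(1),cv2.contourArea(c))
if a and b: print(tri(cen(a[0]),cen(b[0])))
E
```

```text
square box [ 535.4 -118.8   56.8] 0.41 [ 534.2 -118.9   87.4   87.3   17.2] [ 535.1 -116.8   91.2   88.6  107.4]
square box [ 535.5 -118.8   56.5] 0.42 [ 534.2 -118.9   87.4   87.3   17.2] [ 535.  -116.2   88.7   87.7  107.1]
square box [ 535.4 -118.9   56.3] 0.35 [ 534.2 -118.9   87.4   87.3   17.2] [ 534.7 -116.3   87.6   86.8  107.2]
oblong cover [578.8 121.5 119.   71.9 160. ]
handle top [120.9 246.4] 87.5 [414.6 344.6  41.1  14.4  18.6]
handle side [228.6 359.4] 116.5
(array([415.21900331, 348.22777481,  30.97632204]), np.float64(0.5786024124298127))
```

```bash
python3 -m creep '[[[0,0,-0.9],[0,0,0],50],[[0,0,-0.9],[0,0,0],50],[[0,0,-0.9],[0,0,0],50],[[0,0,-0.5],[0,0,0],50],[[0,0,0],[0,0,0],50]]'
```

```text
clock: 23.25
tcp_pos: [414.9, 345.1, 66.1]
tcp_rot: [0.987, 0.16, -0.002, 0.002]
contact_force: [-0.5, -0.2, -0.5]
width: 49.6
grasp_force: 0.0
```

```bash
python3 -m creep '[[[0.02,0.08,-0.6],[0,0,0],50],[[0,0,-0.5],[0,0,0],50],[[0,0,-0.3],[0,0,0],50],[[0,0,-0.08],[0,0,0],50],[[0,0,0],[0,0,0],50]]' && python3 -m creep '[[[0,0,0],[0,0,0],5],[[0,0,0],[0,0,0],5],[[0,0,0],[0,0,0],5],[[0,0,0],[0,0,0],5],[[0,0,0],[0,0,0],5]]' 25
```

```text
clock: 23.75
tcp_pos: [415.6, 350.0, 23.6]
tcp_rot: [0.987, 0.161, -0.0, 0.0]
contact_force: [0.7, -0.6, 0.5]
width: 50.2
grasp_force: 0.0
clock: 24.25
tcp_pos: [415.6, 350.0, 23.8]
tcp_rot: [0.987, 0.162, 0.0, 0.0]
contact_force: [1.5, -1.1, 1.4]
width: 12.5
grasp_force: 0.7
```

```bash
python3 -m creep '[[[0,0,0],[0,0,0],5],[[0,0,0.2],[0,0,0],5],[[0,0,0.6],[0,0,0],5],[[0,0,1],[0,0,0],5],[[0,0,1],[0,0,0],5]]' && python3 -m creep '[[[0,0,1],[0,0,0],5],[[0,0,0.9],[0,0,0],5],[[0,0,0],[0,0,0],5],[[0.1,-0.5,0],[0,0,-0.28],5],[[0.27,-0.9,0],[0,0,0],5]]' && python3 -m creep '[[[0.27,-1,0],[0,0,0],5],[[0.27,-1,0],[0,0,0],5],[[0.27,-1,0],[0,0,0],5],[[0.27,-1,0],[0,0,0],5],[[0.27,-1,0],[0,0,0],5]]' && python3 -m creep '[[[0.27,-1,0],[0,0,0],5],[[0.27,-1,0],[0,0,0],5],[[0.27,-1,0],[0,0,0],5],[[0.27,-1,0],[0,0,0],5],[[0.27,-1,0],[0,0,0],5]]' && python3 -m creep '[[[0.27,-1,0],[0,0,0],5],[[0.27,-1,0],[0,0,0],5],[[0.27,-1,0],[0,0,0],5],[[0.1,-0.8,0],[0,0,0],5],[[0,-0.4,0],[0,0,0],5]]' && python3 -m creep '[[[0,0,-0.5],[0,0,0],5],[[0,0,-0.5],[0,0,0],5],[[0,0,0],[0,0,0],5],[[0,0,0],[0,0,0],5]]'
python3 - <<'E'
from h import *
t=ctrl.read_camera("top");cv2.imwrite("pics/c6.png",ctrl.read_camera("side")[110:250,200:400].repeat(3,0).repeat(3,1))
E
```

```text
clock: 24.75
tcp_pos: [414.9, 350.0, 108.4]
tcp_rot: [0.987, 0.162, -0.001, 0.0]
contact_force: [-0.2, 0.5, -1.5]
width: 11.4
grasp_force: 25.0
clock: 25.25
tcp_pos: [425.0, 308.7, 163.4]
tcp_rot: [0.989, 0.151, -0.001, -0.0]
contact_force: [0.5, -0.8, -1.8]
width: 11.9
grasp_force: 25.0
clock: 25.75
tcp_pos: [465.8, 155.3, 163.1]
tcp_rot: [0.989, 0.149, -0.002, 0.001]
contact_force: [0.2, 0.4, -2.8]
width: 11.4
grasp_force: 25.0
clock: 26.25
tcp_pos: [505.8, 5.7, 163.0]
tcp_rot: [0.989, 0.149, -0.002, 0.0]
contact_force: [0.3, 0.1, -1.7]
width: 11.2
grasp_force: 25.0
clock: 26.75
tcp_pos: [533.0, -121.5, 162.9]
tcp_rot: [0.989, 0.147, -0.002, 0.0]
contact_force: [0.6, -0.1, -1.3]
width: 11.8
grasp_force: 25.0
clock: 27.15
tcp_pos: [533.8, -117.2, 134.0]
tcp_rot: [0.989, 0.15, -0.001, -0.0]
contact_force: [-0.4, -0.3, -1.6]
width: 11.8
grasp_force: 25.0
```

View pics/c6.png

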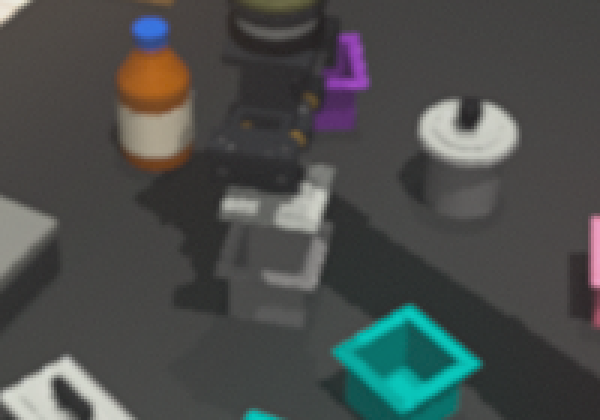

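Cover hangs level right above the square box (crop 275,200), round cover seated at (468,130). Lowering.

```bash
python3 -m creep '[[[0.03,-0.03,-0.8],[0,0,0],5],[[0,0,-0.7],[0,0,0],5],[[0,0,-0.3],[0,0,0],5],[[0,0,0],[0,0,0],5],[[0,0,0],[0,0,0],5]]' && python3 -m creep '[[[0,0,-0.06],[0,0,0],5],[[0,0,-0.05],[0,0,0],5],[[0,0,0],[0,0,0],5]]'
```

```text
clock: 27.75
tcp_pos: [536.3, -118.7, 81.4]
tcp_rot: [0.989, 0.15, 0.001, 0.0]
contact_force: [0.6, 0.4, -1.9]
width: 11.7
grasp_force: 25.0
clock: 28.05
tcp_pos: [535.9, -118.7, 77.7]
tcp_rot: [0.989, 0.15, 0.0, 0.0]
contact_force: [-0.1, 0.7, -2.8]
width: 11.7
grasp_force: 25.0
```

```bash
python3 -m creep '[[[0,0,-0.08],[0,0,0],5],[[0,0,-0.05],[0,0,0],5],[[0,0,0],[0,0,0],5]]'; python3 -m creep '[[[0,0,-0.05],[0,0,0],5],[[0,0,0],[0,0,0],5]]'
```

```text
clock: 28.35
tcp_pos: [535.6, -118.6, 73.2]
tcp_rot: [0.989, 0.15, -0.0, -0.0]
contact_force: [0.0, -0.7, -1.7]
width: 11.9
grasp_force: 25.0
clock: 28.55
tcp_pos: [535.9, -118.7, 71.9]
tcp_rot: [0.989, 0.15, 0.0, 0.0]
contact_force: [0.4, 0.3, -0.9]
width: 11.5
grasp_force: 25.0
```

```bash
python3 -m creep '[[[0,0,-0.04],[0,0,0],5],[[0,0,0],[0,0,0],5]]'; python3 -m creep '[[[0,0,-0.03],[0,0,0],5],[[0,0,0],[0,0,0],5]]'
```

```text
clock: 28.75
tcp_pos: [535.9, -118.6, 71.8]
tcp_rot: [0.989, 0.15, 0.0, 0.0]
contact_force: [-1.6, 0.6, 9.4]
width: 11.4
grasp_force: 25.0
clock: 28.95
tcp_pos: [535.9, -118.6, 71.7]
tcp_rot: [0.989, 0.15, 0.0, 0.0]
contact_force: [-4.0, 1.6, 18.2]
width: 11.7
grasp_force: 25.0
```

```bash
python3 -m creep '[[[0,0,0.05],[0,0,0],5],[[0,0,0],[0,0,0],50],[[0,0,0],[0,0,0],50],[[0,0,0],[0,0,0],50],[[0,0,0],[0,0,0],50]]' && python3 -m creep '[[[0,0,0.3],[0,0,0],50],[[0,0,0.8],[0,0,0],50],[[0,0,1],[0,0,0],50],[[0,0,1],[0,0,0],50],[[0,0,1],[0,0,0],50]]' && python3 -m creep '[[[-0.7,-1,0],[0,0,0],50],[[-0.7,-1,0],[0,0,0],50],[[-0.7,-1,0],[0,0,0],50],[[-0.7,-1,0],[0,0,0],50],[[-0.7,-1,0],[0,0,0],50]]' && python3 -m creep '[[[-0.6,-1,0],[0,0,0],50],[[-0.6,-1,0],[0,0,0],50],[[-0.6,-1,0],[0,0,0],50],[[-0.5,-1,0],[0,0,0],50],[[-0.5,-1,0],[0,0,0],50]]' && python3 -m creep '[[[-0.6,-1,0],[0,0,0],50],[[-0.6,-1,0],[0,0,0],50],[[-0.6,-1,0],[0,0,0],50],[[-0.5,-1,0],[0,0,0],50],[[0,0,0],[0,0,0],50]]'
python3 - <<'E'
from h import *
t=ctrl.read_camera("top");s=ctrl.read_camera("side")
T=dict(round=(385,195,455,265),oblong=(190,140,255,210),square=(295,165,358,228))
S=dict(round=(330,138,380,178),oblong=(190,220,260,285),square=(262,172,325,212))
for k,z in(("round",75),("oblong",50),("square",60)):
    a=blobs(t,T[k],195,255)[0];b=blobs(s,S[k],165,255)[0]
    X,e=tri(cen(a),cen(b));print(k,X.round(1),round(e,1),worldrect("top",a,z+3),worldrect("side",b,z+3))
f=lambda i,x,y,w,h,k:cv2.resize(i[y:y+h,x:x+w],None,fx=k,fy=k,interpolation=cv2.INTER_CUBIC)
cv2.imwrite("pics/c7.png",np.vstack([f(t,190,140,265,100,2.6),f(s,190,130,210,120,689/210)[:340]]) if 0 else np.hstack([f(t,190,135,270,135,1.48),f(s,190,130,200,160,1.99)[:200,:400].copy()]) if 0 else f(s,190,130,200,150,4))
E
```

```text
clock: 29.45
tcp_pos: [535.7, -118.6, 71.1]
tcp_rot: [0.989, 0.15, -0.0, -0.0]
contact_force: [0.4, 0.5, -0.7]
width: 41.7
grasp_force: 0.0
clock: 29.95
tcp_pos: [535.6, -118.6, 196.1]
tcp_rot: [0.989, 0.15, 0.0, 0.0]
contact_force: [1.5, -0.0, 0.2]
width: 50.1
grasp_force: 0.0
clock: 30.45
tcp_pos: [429.9, -269.8, 195.0]
tcp_rot: [0.989, 0.15, 0.0, 0.0]
contact_force: [1.4, -0.8, 0.8]
width: 49.9
grasp_force: 0.0
clock: 30.95
tcp_pos: [345.8, -419.9, 195.0]
tcp_rot: [0.989, 0.149, 0.0, 0.0]
contact_force: [0.7, 0.4, 0.5]
width: 50.4
grasp_force: 0.0
clock: 31.45
tcp_pos: [273.0, -543.7, 194.8]
tcp_rot: [0.989, 0.146, -0.001, 0.002]
contact_force: [-0.0, 0.2, -0.8]
width: 49.8
grasp_force: 0.0
round [ 450.3 -329.7   74.3] 0.3 [ 449.3 -328.4   83.9   83.8  134.7] [ 449.7 -324.7   84.9   78.8   23.5]
oblong [577.9 123.6  49.5] 0.3 [577.2 122.6 114.5  64.9 160.1] [578.6 124.8 118.1  66.1 160.4]
square [ 534.7 -119.2   59. ] 0.3 [ 534.  -119.2   81.2   81.2   17.4] [ 534.1 -116.7   82.1   81.5   17.3]
```

View pics/c7.png

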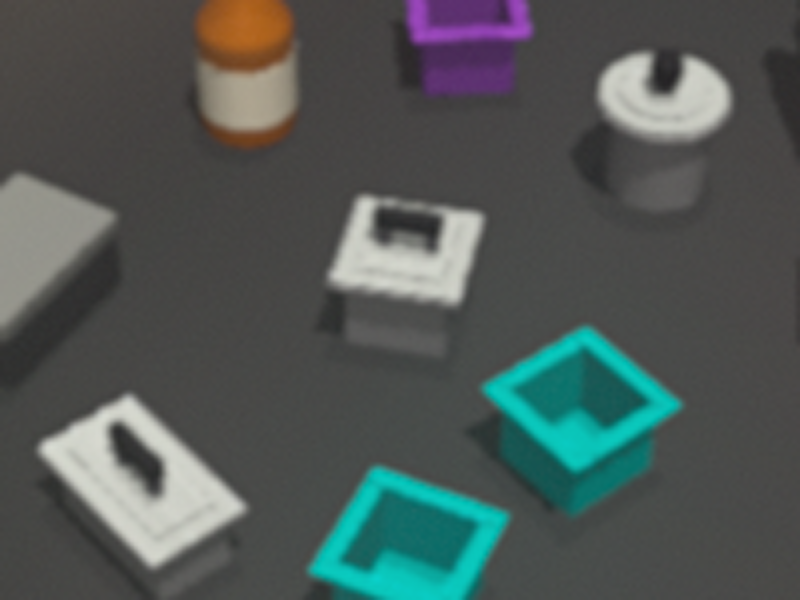

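The picture shows all three covers flat on their own boxes: round (663,95), square (408,245), oblong (143,480). Their measured centres are within 2 mm of the rims and their yaws match. Handing in.

```bash
python3 -c "
from rig import ctrl
print(ctrl.job_done())"
```

```text
the job is handed in; nothing more can be done
None
```

I put all three covers on their own boxes and handed the job in at about 31 s; the last pictures show each lying flat, within about 2 mm of centre and lined up with its rim, but no verdict came back.

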